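# Load a test coupon under the scratch tester's spring clip

## Task

Load the coated test coupon that lies on the scratch tester's bed: press the spring clip's thumb plate down and keep it down with one fingertip, while the other fingertip pushes the coupon from behind along the bed, under the raised jaw, until it is home against the end stop; then let the clip come down on it. Keep the jaw off the coupon until it is home so that the coat is not scraped. Only press and push, never pick the coupon up, and leave the other things on the bench where they are.

Things in the scene. Friction and masses are not known exactly. Their poses are not given: they have to be found in the camera images.
- tester: Bench-top scratch tester, fixed to the bench: grey base plate 290 x 165 mm, top 14 mm above the bench, with a raised dark steel bed for one coupon. Origin: at bench height under the bed's centre line (y = 0). x: along the bed from its open loading end to the end stop; y: towards the spring clip's side; z up. 'Tester x, y, z' below are in this frame.
- bed (a point): Point on the bed's flat top, tester (-20, 0, 34) mm. The bed runs from tester x = -96 to 55 mm. The coupon's channel lies between a fence (inner face y = -21.5 mm) and a guide rail (y = 21.5 to 25 mm), both only 4 mm higher than the bed.
- stop (a point): Foot of the end stop's face, mid-width on the bed's top: tester (55, 0, 34) mm. The stop is 6 mm high. A coupon that is home has its front end against it.
- head (a point): Top of the scratch head's column (20 mm thick) past the stop, tester (150, -45, 134) mm; not used. Its beam with counterweight and stylus is parked along y at tester x = 171 mm, z = 66 to 125 mm.
- coupon: The test coupon to load: flat steel plate 50 (x) x 40 (y) x 6 (z) mm, about 90 g, white coat on its upper face, loose on the tester's bed in the channel, long side along the bed, short of the clip's jaw. Origin: centre of its underside. Home: origin at tester x = 30 mm; it starts 25 to 45 mm short of that.
- clip (a joint): Angle of the spring clip, rad. 0: shut on the empty bed (start); 0.22: jaw resting on a coupon; 0.44: thumb plate level, jaw open; 0.46: hard stop. Jaw's edge is 1 mm above the bed at 0; above a coupon's top by 1.7 mm at 0.30, 3 mm at 0.36, 5 mm at 0.44. A spring shuts it: pressing mid thumb plate takes about 3 N to start, 9 N fully down.
- hinge (a point): Point on the clip's hinge pin, tester (0, 36, 40) mm; the pin runs along tester x. Hub 9 mm thick from x = -83 to 50 mm; hinge lugs at x = -89 and 55 mm reach z = 48 mm.
- thumb_plate (a point): Centre of the top face of the clip's smooth thumb plate, 85 mm long (tester x = -83 to 2 mm), 28 mm across. At rest it slopes up outboard at 25 degrees, this point 11 mm above the bed's top; fully pressed it is level at tester y = 42 to 70 mm, 2 mm above the bed's top, this point at y = 56 mm. A fingertip may slide along it while pressing.
- jaw (a point): Middle of the lower edge of the clip's jaw: a turned-down lip 14 mm wide (tester x = 35 to 49 mm), 3 mm thick, over the bed at tester y = 12 mm; it lands on the coupon's upper face near its front corner.
- spare_coupon: Bystander: another coupon of the same size, flat on the bench beside the tester on its fence side. Origin: centre of its underside.
- weight: Bystander: brass weight with a knob, 30 mm diameter, 28 mm tall, standing on the tester's base plate by the fence. Origin: centre of its underside.
- loupe: Bystander: black magnifier, 42 mm diameter, 42 mm tall, standing on the bench beside the tester on its fence side. Origin: centre of its underside.
- brush: Bystander: paint brush 170 mm long lying on the bench on the tester's clip side, handle to its -x.
- tape: Bystander: roll of masking tape, 100 mm outside diameter, 24 mm tall, flat on the bench. Origin: centre of its underside.
- stir_stick: Bystander: wooden stir stick 250 x 22 x 4 mm flat on the bench on the clip side. Origin: centre of its underside.
- paint_can: Bystander: closed paint can, 86 mm diameter, 100 mm tall, standing on the bench. Origin: centre of its underside.
Things that resemble listed ones, but are neither listed nor needed, are in the scene too. What is shaped like the coupon but red is not meant.

How it is judged:
By the outcome, as a careful person would: the job done as asked, in the order asked, and still so for the second after the job is handed in, with the robot touching nothing.
It also fails if it takes over 40 s, if anything falls off the work surface, if the arm or the gripper's body presses on something with over 40 N, if the wrist force passes 120 N, or if a joint passes its speed limit or range.

## Robot

A 6-joint arm with a two-finger parallel gripper is mounted at the origin on the work surface. World frame = base frame: x ahead of the robot, y to its left, z up, the work surface at z = 0. Lengths are in m, angles in rad, forces in N, time in s.
With the tool pointing down it reaches from about 0.3 to 0.85 m from the base axis. Payload 4.2 kg.
Tool frame: the origin (TCP) lies midway between the tips of the shut fingers; the grasp point (between the pads) lies 19 mm behind it; z points along the fingers, y is the line along which they close (so a half turn about z gives the same grasp; the last joint's range is limited). The gripper opens to 91 mm and grips with 3 to 60 N. Pads are 32 mm wide; open, the fingers measure 118 mm over their backs; the gripper's body (76 mm by 178 mm) begins 60 mm behind the grasp point.
Start: joints at [1.259, 0.32, 1.565, -0, 1.257, -0.02], TCP at [0.165, 0.551, 0.214] pointing down, gripper open.
Joint ranges: [-3.11, 3.11], [-0.84, 2.01], [0.21, 2.61], [-1.34, 4.49], [0.05, 2.63], [-2.56, 2.56]. Speed limits (rad/s): [2.57, 2.57, 3.14, 3.14, 3.14, 3.14].

## Interface

Orientations are given as a rotation vector (axis times angle).
In Python, from bench import readout, vision, close_job gives the robot as it stands.
- The arm moves only by the tool arm_command, never from a script. Its argument "commands" is a list of rows, each a list of 7 numbers: the turn, a rotation vector about the tool's x, y, z in degrees, then the shift along the tool's x, y, z in cm, then the finger opening in cm, from 0 to 9.12. In form: [[rx, ry, rz, dx, dy, dz, fingers], ...]. A call has 1 to 12 rows; each row shifts and turns the commanded pose from where the row before left it, along the tool's axes as they then stand; what a row does not reach is not made up. A row lasts 1/8 s, in which the tool goes at most 62.5 mm and 10.7 degrees, less where a joint would pass 70% of its speed; a pose out of reach is approached as far as the arm can. A call is refused whole if a number of a shift passes 6.25 or a number of a turn 10.7, either way. A call with a gripper value outside its range is refused whole. The fingers move at their own pace and stop on an object; "newtons" is the grip in N (left out, the last holds). Time passes only in rows, so rows that do not move let the fingers close. It gives the time, the measured TCP pose, the force, the opening and the grip force at its end, in the units of the state.
- readout.get_obs(): the state, without advancing time (a new reading comes with each control period).
- vision.grab_frame(name): name is "side" or "top" or "wrist"; returns a dict with "frame" (480x640x3 uint8, blue, green, red), "camera_matrix" (3x3 intrinsics, pixels), "R" (3x3) and "t" (3): a world point X has camera coordinates R X + t; the wrist camera has in their place "T_tool_cam" (4x4, takes a point from camera to tool coordinates, whose origin is the TCP and whose axes are the flange's). Camera axes: x right, y down, z forward; pixel columns grow to the right and rows downward; lengths in m; the calibration is good to about 2 mm. The wrist camera is an equidistant fisheye: a pixel r from the principal point sees the ray r / f radians off the axis. A picture is of the moment at which its call begins: read the wrist's pose just before it. There is no depth.
- close_job(): hands the job in; it is judged then, once.
The state is a dict: "time_s": time; "joint_positions": joint angles; "joint_vel": joint speeds; "joint_torque": joint torques, N m; "ee_pos": TCP position; "ee_rot": TCP orientation; "wrist_force": force on the tool from outside, world axes, zero at the start; "moment": the same for the moment, N m; "opening": opening from 0.0 (shut) to 1.0 (fully open); "gripper_force": force on a finger pad.
Only numpy, scipy, OpenCV 4.12 (cv2) and the standard library are available. Lean on these libraries where they do the work, as an engineer would, in place of code of your own. Each camera call takes 0.05 s, during which the arm holds its last target. There are 200 camera calls.

## Working session

There is one attempt and no reset: what is moved stays moved. The work goes in short steps, Python scripts to look and compute and a tool call to move; the robot and the scene stay as the last step left them, time stands still between calls to the robot, and variables do not carry over. Pictures are saved under pics/ and viewed, at most 10 in all, crops included, and the job is handed in when it is done.

Besides the shell and the picture viewer there is one more tool, called by a JSON object that holds its "api" and its "payload". arm_command: Moves the arm, as the interface text tells. Its arguments: {"type":"object","properties":{"commands":{"type":"array","items":{"type":"array","items":{"type":"number"}}},"newtons":{"type":"number"}},"required":["commands"]}

```bash
mkdir -p pics; ls
python3 - <<'E'
from bench import readout, vision
import cv2,pickle
o=readout.get_obs();print(o)
d={}
for n in("side","top"):
    f=vision.grab_frame(n);d[n]=f;cv2.imwrite(f"pics/{n}0.png",f["frame"]);print(n,f["camera_matrix"],f["R"],f["t"])
pickle.dump(d,open("f0.pkl","wb"))
E
```

```text
pics
{'time_s': 0.0, 'joint_positions': array([ 1.25900544e+00,  3.20300923e-01,  1.56568317e+00, -2.88449976e-05,
        1.25736885e+00, -2.00375229e-02]), 'joint_vel': array([-5.90928086e-04, -1.21720373e-04, -6.49527334e-04,  8.29134737e-05,
       -5.52286928e-04, -1.22231519e-03]), 'joint_torque': array([ 2.55079278e-03, -4.12457871e+01, -2.31976479e+01,  7.29973731e-02,
        4.58171521e-02, -1.13925814e-04]), 'ee_pos': array([0.16526356, 0.55021603, 0.21311348]), 'ee_rot': array([-4.56609095e-01, -3.10796533e+00,  2.73397961e-03]), 'wrist_force': array([ 0.21537521, -0.41222838, -0.81549424]), 'moment': array([-0.01862478,  0.04198957,  0.01389631]), 'gripper_force': 0.0, 'opening': 1.0036447826659265}
side [[453.16939333   0.         312.09469189]
 [  0.         453.16939333 236.82879324]
 [  0.           0.           1.        ]] [[ 0.98327545 -0.18191682 -0.00869783]
 [-0.14908364 -0.77653999 -0.61217622]
 [ 0.10461094  0.60323455 -0.79067353]] [-0.55309392  0.14915042  1.04261249]
top [[512.34574212   0.         322.8815338 ]
 [  0.         512.34574212 233.8960032 ]
 [  0.           0.           1.        ]] [[ 0.06427171 -0.99792804  0.00296051]
 [-0.97259861 -0.06330403 -0.22370639]
 [ 0.22343029  0.0114986  -0.97465209]] [-0.02329332  0.57697775  1.41757457]
```

View pics/side0.png

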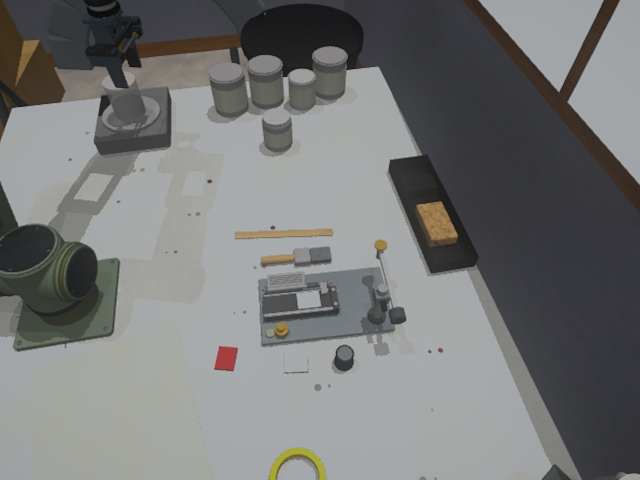

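View pics/top0.png

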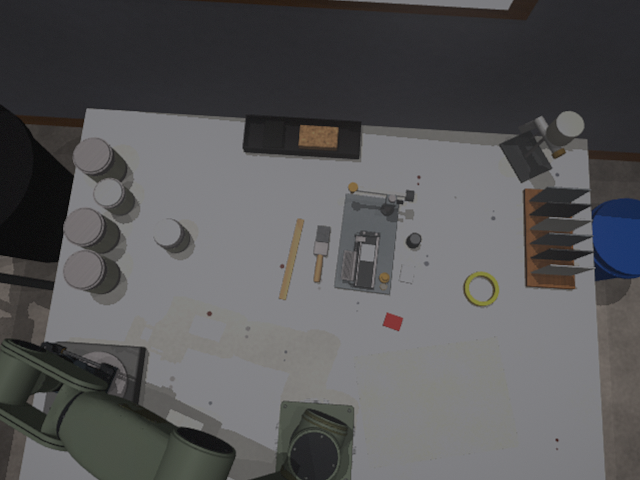

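The side view shows the tester plate at about (259–392, 268–342). The coupon is white on the dark bed at (312, 300), the thumb plate is at (286, 282) and the weight at (281, 329). The spare coupon at (296, 362) and the red plate at (227, 358) are off the tester. In the top view the tester is at about (366, 245).

Coupon candidates in the side view are white on the bed (312, 300), white on the bench (296, 362) and red on the bench (227, 358). The one on the bed is meant. I'll confirm that in an enlarged crop.

```bash
cat > h.py <<'E'
import numpy as np,cv2
def ray(f,uv):
    K,R,t=map(np.array,(f["camera_matrix"],f["R"],f["t"]))
    return -R.T@t, R.T@np.linalg.solve(K,[uv[0],uv[1],1.])
def onz(f,uv,z):
    c,d=ray(f,uv);return c+d*(z-c[2])/d[2]
def proj(f,X):
    p=f["camera_matrix"]@(f["R"]@np.array(X)+f["t"]);return p[:2]/p[2]
E
python3 - <<'E'
import pickle,cv2,numpy as np
from h import *
d=pickle.load(open("f0.pkl","rb"))
a=cv2.resize(d["side"]["frame"][260:350,250:410],None,fx=5,fy=5,interpolation=cv2.INTER_CUBIC)
b=cv2.resize(d["top"]["frame"][180:300,325:425],None,fx=5,fy=5,interpolation=cv2.INTER_CUBIC)
cv2.imwrite("pics/a.png",a);cv2.imwrite("pics/b.png",b)
E
```

```text
(no output)
```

View pics/a.png

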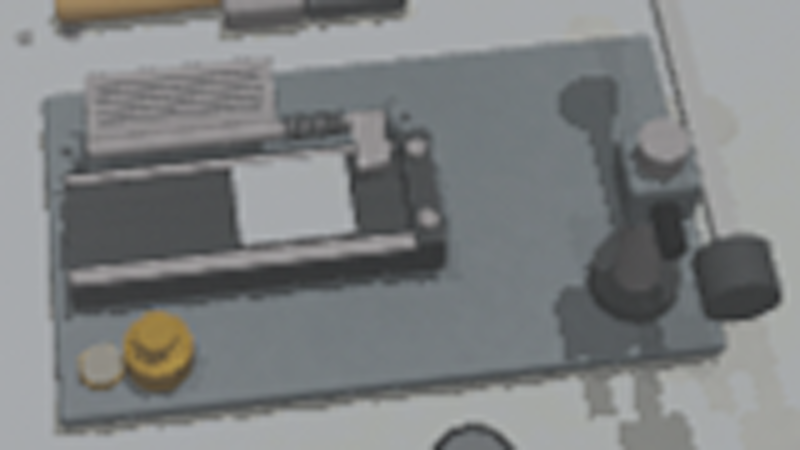

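View pics/b.png

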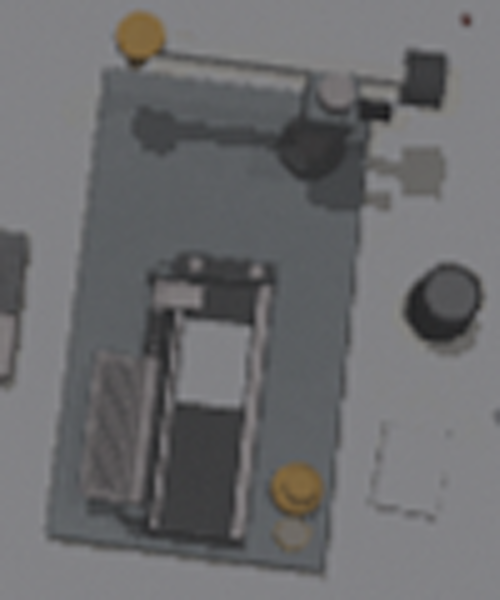

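```bash
cat > m.py <<'E'
import pickle
from h import *
d=pickle.load(open("f0.pkl","rb"));S,T=d["side"],d["top"]
s=lambda u,v:(250+(u+.5)/5-.5,260+(v+.5)/5-.5); t=lambda u,v:(325+(u+.5)/5-.5,180+(v+.5)/5-.5)
# plate corners order: (-x,+y),(+x,+y),(+x,-y),(-x,-y)
ps=np.array([onz(S,s(*p),.014) for p in[(43,99),(648,37),(723,348),(60,422)]])
pt=np.array([onz(T,t(*p),.014) for p in[(50,538),(103,70),(368,90),(322,570)]])
print(ps*1e3,pt*1e3,sep="\n")
for p in(ps,pt):
    print("L",[round(1e3*np.linalg.norm(p[i]-p[(i+1)%4])) for i in range(4)])
    e=(p[1]+p[2]-p[0]-p[3]); print("yaw",np.degrees(np.arctan2(e[1],e[0])))
cs=np.array([onz(S,s(*p),.040) for p in[(231,168),(350,152),(356,230),(243,245)]])
ct=np.array([onz(T,t(*p),.040) for p in[(173,404),(182,320),(251,323),(243,407)]])
print(cs.mean(0),ct.mean(0))
for p in(cs,ct):
    e=(p[1]+p[2]-p[0]-p[3]); print("coupon yaw",np.degrees(np.arctan2(e[1],e[0])),"L",[round(1e3*np.linalg.norm(p[i]-p[(i+1)%4])) for i in range(4)])
# bed ends: rails' top z=.038: fence end -x, guide end -x, fence +x
print("fence -x",onz(S,s(70,280),.038),onz(T,t(238,537),.038))
print("guide -x",onz(S,s(67,183),.038),onz(T,t(154,528),.038))
print("stop",onz(S,s(403,155),.040),onz(S,s(412,230),.040),onz(T,t(268,281),.04))
print("thumb outer", onz(S,s(88,75),.05),onz(S,s(270,62),.05),onz(T,t(85,497),.05),onz(T,t(98,350),.05))
print("weight",onz(T,t(296,486),.042),onz(S,s(158,345),.042))
E
python3 m.py
```

```text
[[ 429.13206434  -29.42606089   14.        ]
 [ 715.80843515  -48.7315085    14.        ]
 [ 703.83270634 -210.8075001    14.        ]
 [ 418.4211516  -191.58356875   14.        ]]
[[ 431.50338963  -29.88853889   14.        ]
 [ 719.44447695  -45.24236464   14.        ]
 [ 717.25749221 -207.17809302   14.        ]
 [ 423.07561399 -189.54818946   14.        ]]
L [287, 163, 286, 163]
yaw -3.852977877518254
L [288, 162, 295, 160]
yaw -3.242974528336385
[ 0.53317685 -0.11839089  0.04      ] [ 0.53651532 -0.11800699  0.04      ]
coupon yaw -2.069932591404241 L [53, 39, 50, 39]
coupon yaw -3.086970643638049 L [50, 40, 50, 41]
fence -x [ 0.43117454 -0.13869024  0.038     ] [ 0.43610804 -0.13755447  0.038     ]
guide -x [ 0.43549331 -0.09077618  0.038     ] [ 0.43817411 -0.08897423  0.038     ]
stop [ 0.5842691  -0.10570863  0.04      ] [ 0.5803331  -0.14340883  0.04      ] [ 0.5879381  -0.14854141  0.04      ]
thumb outer [ 0.45166002 -0.04394823  0.05      ] [ 0.53365301 -0.05246883  0.05      ] [ 0.45186067 -0.04788147  0.05      ] [ 0.53811674 -0.05059989  0.05      ]
weight [ 0.46724672 -0.16935441  0.042     ] [ 0.46403129 -0.17801807  0.042     ]
```

The coupon is the white plate on the dark bed. It measures 50 x 40 mm and its centre is near world (0.535, -0.118). Tester yaw is about -3.6°, and the coupon sits about 26 mm short of home. I'll move above the pressing station.

{"api": "arm_command", "payload": {"commands": [[0,0,-6.5,0,0,0,4.3],[0,0,-6.5,0,0,0,4.3],[0,0,0,-2.8,-5,0,4.3],[0,0,0,-2.8,-5,0,4.3],[0,0,0,-2.8,-5,0,4.3],[0,0,0,-2.8,-5,0,4.3],[0,0,0,-2.8,-5,0,4.3],[0,0,0,-2.8,-5,0,4.3],[0,0,0,-2.8,-5,0,4.3],[0,0,0,-2.8,-5,0,4.3],[0,0,0,-2.8,-5,0,4.3],[0,0,0,-2.8,-5,0,4.3]], "newtons": 20}}

```text
time_s: 1.6
ee_pos: [0.4127, 0.0318, 0.2139]
ee_rot: [0.102, 3.14, 0.001]
wrist_force: [0.7, 0.4, -0.6]
opening: 0.472
gripper_force: 0.0
```

{"api": "arm_command", "payload": {"commands": [[0,0,0,-3.5,-5,0,4.3],[0,0,0,-3.5,-5,0,4.3],[0,0,0,-0.9,-1.4,2,4.3],[0,0,0,0,0,3.5,4.3],[0,0,0,0,0,0,4.3],[0,0,0,0,0,0,4.3],[0,0,0,0,0,0,4.3]]}}

```text
time_s: 2.48
ee_pos: [0.4847, -0.0851, 0.1604]
ee_rot: [0.101, 3.137, -0.001]
wrist_force: [0.2, -0.1, -0.5]
opening: 0.467
gripper_force: 0.0
```

Run:
```python
from bench import readout, vision
import cv2,pickle,numpy as np
o=readout.get_obs();f=vision.grab_frame("wrist")
print(o["ee_pos"],o["ee_rot"],o["wrist_force"],o["opening"]);print(f["camera_matrix"],f["T_tool_cam"])
f["obs"]=o;pickle.dump(f,open("w1.pkl","wb"));cv2.imwrite("pics/w1.png",f["frame"])
```

```text
[ 0.48469385 -0.08513673  0.16038074] [ 1.00925167e-01  3.13712096e+00 -5.54790774e-04] [ 0.2046891  -0.11653144 -0.5223678 ] 0.466511161500651
[[371.64829954   0.         316.57675927]
 [  0.         371.64829954 236.44830966]
 [  0.           0.           1.        ]] [[ 8.93244849e-05 -9.56483225e-01 -2.91787306e-01  8.32024388e-02]
 [ 9.99999548e-01 -1.90654457e-04  9.31096824e-04  1.00667113e-03]
 [-9.46209044e-04 -2.91787258e-01  9.56482776e-01 -1.72236575e-01]
 [ 0.00000000e+00  0.00000000e+00  0.00000000e+00  1.00000000e+00]]
```

View pics/w1.png

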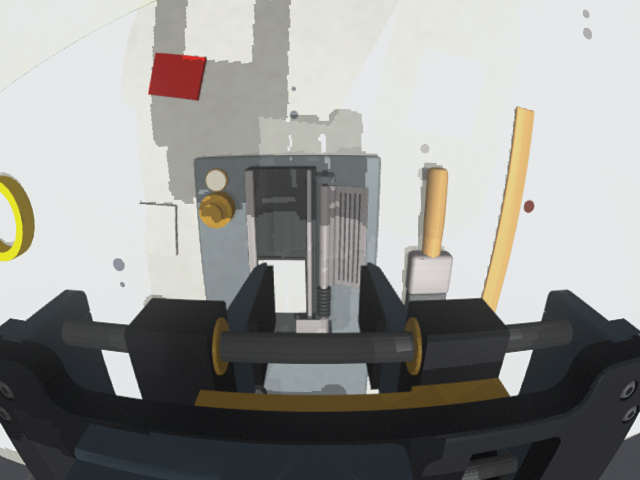

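The wrist view shows the bed's open end at about v=168 and the coupon's rear edge at (257–305, 259). The guide rail is at u≈310 and the thumb plate at (336–367, 187–285). I'll turn these into tester coordinates.

```bash
cat >> h.py <<'E'
from scipy.spatial.transform import Rotation as Ro
def wz(f,uv,z):
    K=f["camera_matrix"];x=(uv[0]-K[0,2])/K[0,0];y=(uv[1]-K[1,2])/K[1,1];r=np.hypot(x,y)
    dc=np.array([np.sin(r)*x/r,np.sin(r)*y/r,np.cos(r)])
    Rt=Ro.from_rotvec(f["obs"]["ee_rot"]).as_matrix();T=f["T_tool_cam"]
    c=f["obs"]["ee_pos"]+Rt@T[:3,3];d=Rt@T[:3,:3]@dc
    return c+d*(z-c[2])/d[2]
E
python3 - <<'E'
import pickle
from h import *
f=pickle.load(open("w1.pkl","rb"))
im=f["frame"]
a=np.radians(-3.6);ex=np.array([np.cos(a),np.sin(a)]);ey=np.array([-ex[1],ex[0]]);O=np.array([.530,-.1178])
def P(n,uv,z):
    X=wz(f,uv,z);q=X[:2]-O;print(n,X[:2].round(4),"tester",(1e3*q@ex).round(1),(1e3*q@ey).round(1))
# edge profiles
g=im.astype(int).sum(2)//3
print("col285 v245-270",g[245:270,285]); print("col282 v160-176",g[160:176,282]); print("row210 u240-372",g[210,240:372])
print("row280",g[280,265:320])
for n,uv,z in [("rear R",(305,259),.040),("rear mid",(285,260),.040),("bedend",(282,168),.034),("bedend R",(307,169),.034),("guide in",(308,215),.038),("guide in2",(306,258),.038),("plate -x out",(367,189),.050),("plate -x in",(336,187),.041),("plate +x out",(360,285),.050),("plate c",(-0+349,236),.045),("basecorner",(380,156),.014),("basecornerL",(196,158),.014)]: P(n,uv,z)
E
```

```text
col285 v245-270 [ 88  89  87  89  91  93  93  92  95  93  95  88  65  77  97 202 228 229
 227 228 228 228 229 229 229]
col282 v160-176 [105 106 106 106 106  99  72  49  52  63  63  65  64  62  63  64]
row210 u240-372 [146 146 146 147 149 141 122 124 123 123 121 123 126 113  87  65  59  59
  61  58  61  60  61  59  58  58  58  55  53  53  56  57  57  62  61  62
  62  61  61  61  61  60  61  60  60  63  59  63  62  63  60  60  60  59
  60  61  62  62  62  60  60  61  61  61  62  57  64 110 125 127 111  83
  60  60  61  65  75  86  87  91 100 112 118 120 122 122 120 114 110 105
 109 113 115 108  99  98 116 119 119 100  81 101 117 114  94  78 119 123
 122  84  91 112 120 104  78  89 117 118 106  77 104 116 117 116 119 120
 122 129 158 160 158 157]
row280 [ 39  37  38  39  40  37  35  31  79 222 230 227 228 227 226 227 227 226
 228 226 227 227 227 227 227 227 228 227 228 228 228 227 227 228 227 228
 228 227 229 225 151  90 112 165 184 173 135  87  85  88  86  76  83  86
 108]
rear R [ 0.5103 -0.0953] tester -21.0 21.2
rear mid [ 0.5102 -0.1122] tester -20.1 4.4
bedend [ 0.4336 -0.1085] tester -96.8 3.2
bedend R [ 0.4359 -0.0884] tester -95.8 23.4
guide in [ 0.4731 -0.0901] tester -58.5 24.0
guide in2 [ 0.5102 -0.0945] tester -21.2 22.0
plate -x out [ 0.4523 -0.0427] tester -82.3 70.1
plate -x in [ 0.4509 -0.0663] tester -82.2 46.5
plate +x out [ 0.5329 -0.0505] tester -1.3 67.3
plate c [ 0.491  -0.0579] tester -42.7 57.3
basecorner [ 0.4304 -0.0256] tester -105.2 85.7
basecornerL [ 0.42   -0.1864] tester -105.5 -75.4
```

All the measured points agree with the given geometry to about 1–2 mm. The TCP is at tester (-47, 29), so one fingertip is at y≈57 over the thumb plate. The other is at y≈1 in the channel, about 11 mm behind the coupon. I'll descend.

{"api": "arm_command", "payload": {"commands": [[0,0,0,0,0,3,4.3],[0,0,0,0,0,3,4.3],[0,0,0,0,0,3,4.3],[0,0,0,0,0,1.2,4.3],[0,0,0,0,0,0,4.3],[0,0,0,0,0,0,4.3]]}}

```text
time_s: 3.28
ee_pos: [0.4849, -0.0854, 0.0581]
ee_rot: [0.102, 3.137, -0.001]
wrist_force: [0.1, 0.1, 0.2]
opening: 0.476
gripper_force: 0.0
```

{"api": "arm_command", "payload": {"commands": [[0,0,0,0,0,0.3,4.3],[0,0,0,0,0,0.3,4.3],[0,0,0,0,0,0.3,4.3],[0,0,0,0,0,0.3,4.3],[0,0,0,0,0,0,4.3],[0,0,0,0,0,0,4.3]]}}

```text
time_s: 4.03
ee_pos: [0.4839, -0.0853, 0.0451]
ee_rot: [0.102, 3.14, 0.0]
wrist_force: [-1.4, 0.4, 2.4]
opening: 0.473
gripper_force: 1.2
```

{"api": "arm_command", "payload": {"commands": [[0,0,0,0,0,0.25,4.3],[0,0,0,0,0,0.25,4.3],[0,0,0,0,0,0.2,4.3],[0,0,0,0,0,0,4.3],[0,0,0,0,0,0,4.3]]}}

```text
time_s: 4.65
ee_pos: [0.4841, -0.085, 0.0382]
ee_rot: [0.102, 3.139, 0.001]
wrist_force: [-0.9, 1.9, 6.6]
opening: 0.473
gripper_force: 3.2
```

{"api": "arm_command", "payload": {"commands": [[0,0,0,0,0,0.1,4.3],[0,0,0,0,0,0,4.3],[0,0,0,0,0,0,4.3]]}}

```text
time_s: 5.03
ee_pos: [0.484, -0.0851, 0.0373]
ee_rot: [0.102, 3.139, 0.001]
wrist_force: [-0.9, 2.3, 7.5]
opening: 0.475
gripper_force: 3.5
```

{"api": "arm_command", "payload": {"commands": [[0,0,0,0,0,0.1,4.3],[0,0,0,0,0,0,4.3],[0,0,0,0,0,0,4.3]]}}

```text
time_s: 5.4
ee_pos: [0.484, -0.0852, 0.0364]
ee_rot: [0.102, 3.139, 0.0]
wrist_force: [-1.1, 1.9, 8.3]
opening: 0.468
gripper_force: 4.1
```

Run:
```python
from bench import readout, vision
import cv2,pickle,numpy as np
o=readout.get_obs();f=vision.grab_frame("wrist");s=vision.grab_frame("side")
print(o["ee_pos"],o["wrist_force"])
f["obs"]=o;pickle.dump((f,s),open("w2.pkl","wb"))
a=cv2.resize(f["frame"][200:400,180:440],(520,400));b=cv2.resize(s["frame"][250:350,250:380],(520,400),interpolation=cv2.INTER_CUBIC)
cv2.imwrite("pics/w2.png",cv2.resize(np.hstack([a,b]),(800,308)))
```

```text
[ 0.48402838 -0.08519004  0.03644549] [-1.12754299  1.85163174  8.34669175]
```

View pics/w2.png

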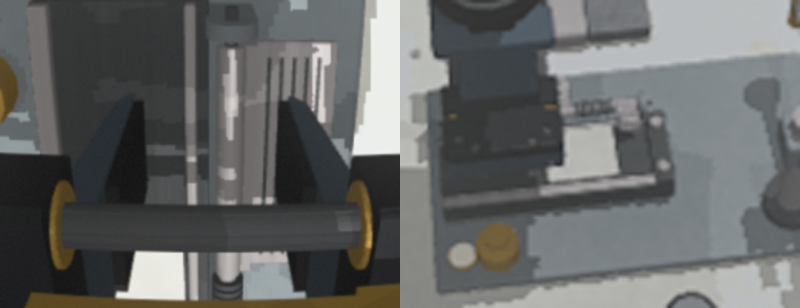

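The clip is pressed and the jaw is raised, with the channel finger behind the coupon and the coupon undisturbed. I'll push gently while keeping the press.

{"api": "arm_command", "payload": {"commands": [[0,0,0,-0.3,0,0,4.3],[0,0,0,-0.3,0,0,4.3],[0,0,0,-0.3,0,0,4.3],[0,0,0,-0.2,0,0,4.3],[0,0,0,-0.2,0,0,4.3],[0,0,0,-0.2,0,0,4.3],[0,0,0,-0.2,0,0,4.3],[0,0,0,0,0,0,4.3]]}}

```text
time_s: 6.5
ee_pos: [0.4973, -0.0861, 0.0358]
ee_rot: [-0.1, -3.133, -0.001]
wrist_force: [-7.6, 0.0, 10.9]
opening: 0.471
gripper_force: 5.6
```

{"api": "arm_command", "payload": {"commands": [[0,0,0,-0.2,0,0,4.3],[0,0,0,-0.2,0,0,4.3],[0,0,0,-0.2,0,0,4.3],[0,0,0,-0.2,0,0,4.3],[0,0,0,-0.2,0,0,4.3],[0,0,0,0,0,0,4.3]]}}

```text
time_s: 7.25
ee_pos: [0.5073, -0.0867, 0.0358]
ee_rot: [-0.1, -3.133, -0.001]
wrist_force: [-7.3, 0.5, 10.2]
opening: 0.471
gripper_force: 5.7
```

Run:
```python
from bench import readout, vision
import cv2,pickle,numpy as np
o=readout.get_obs();s=vision.grab_frame("side");t=vision.grab_frame("top")
print(o["ee_pos"],o["wrist_force"],o["moment"])
a=cv2.resize(s["frame"][270:330,285:355],(560,480),interpolation=cv2.INTER_CUBIC)
cv2.imwrite("pics/s3.png",a)
```

```text
[ 0.50729775 -0.0867386   0.03582019] [-7.26473267  0.46616714 10.2131259 ] [0.33975173 1.40587729 0.18936985]
```

View pics/s3.png

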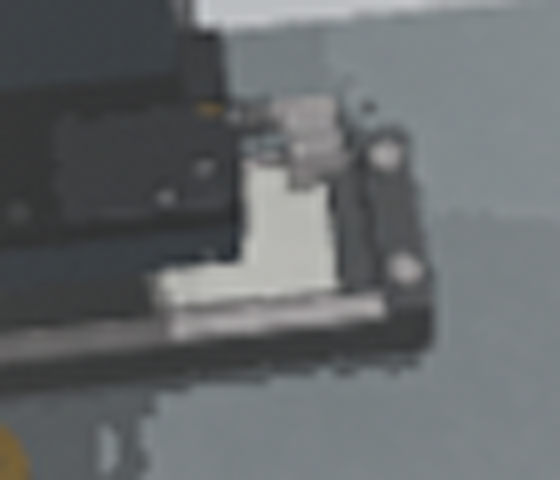

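The coupon moves with the finger and passes under the raised jaw, with its front edge at about (335, 220) in the crop. About 13 mm remain.

{"api": "arm_command", "payload": {"commands": [[0,0,0,-0.2,0,-0.02,4.3],[0,0,0,-0.2,0,0,4.3],[0,0,0,-0.2,0,0,4.3],[0,0,0,-0.2,0,0,4.3],[0,0,0,-0.1,0,0,4.3],[0,0,0,0,0,0,4.3]]}}

```text
time_s: 8.1
ee_pos: [0.5166, -0.0874, 0.0359]
ee_rot: [-0.1, -3.133, -0.001]
wrist_force: [-7.3, 0.2, 9.7]
opening: 0.471
gripper_force: 5.0
```

{"api": "arm_command", "payload": {"commands": [[0,0,0,-0.1,0,0,4.3],[0,0,0,-0.1,0,0,4.3],[0,0,0,0,0,0,4.3]]}}

```text
time_s: 8.48
ee_pos: [0.5185, -0.0875, 0.0359]
ee_rot: [-0.1, -3.133, -0.001]
wrist_force: [-7.0, 0.3, 9.8]
opening: 0.47
gripper_force: 5.2
```

{"api": "arm_command", "payload": {"commands": [[0,0,0,-0.1,0,0,4.3],[0,0,0,-0.1,0,0,4.3],[0,0,0,0,0,0,4.3]]}}

```text
time_s: 8.85
ee_pos: [0.5186, -0.0875, 0.0358]
ee_rot: [-0.1, -3.129, -0.001]
wrist_force: [-11.3, -0.0, 12.7]
opening: 0.472
gripper_force: 6.9
```

{"api": "arm_command", "payload": {"commands": [[0,0,0,-0.1,0,-0.02,4.3],[0,0,0,-0.1,0,0,4.3],[0,0,0,0,0,0,4.3]]}}

```text
time_s: 9.22
ee_pos: [0.5188, -0.0875, 0.0358]
ee_rot: [-0.1, -3.125, -0.001]
wrist_force: [-14.5, -0.8, 14.7]
opening: 0.469
gripper_force: 8.7
```

Run:
```python
from bench import readout, vision
import cv2,numpy as np
o=readout.get_obs();s=vision.grab_frame("side");t=vision.grab_frame("top")
print(o["ee_pos"],o["wrist_force"])
a=cv2.resize(s["frame"][270:330,285:355],(420,360),interpolation=cv2.INTER_CUBIC)
b=cv2.resize(t["frame"][220:270,340:390],(360,360),interpolation=cv2.INTER_CUBIC)
cv2.imwrite("pics/s4.png",np.hstack([a,b]))
```

```text
[ 0.51878125 -0.08753112  0.03581117] [-14.53083261  -0.77614478  14.65612322]
```

View pics/s4.png

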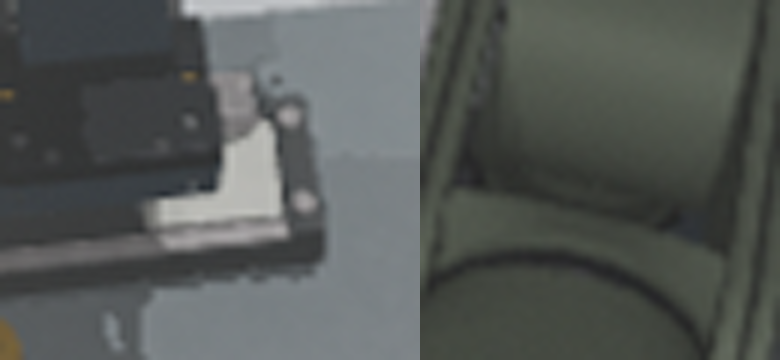

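The coupon's front edge is flush against the stop at about (280, 190) in the crop, and the force rose without any further travel. I'll back the finger off while still pressing, then raise it gently so the clip comes down.

{"api": "arm_command", "payload": {"commands": [[0,0,0,0.2,0,0,4.3],[0,0,0,0.2,0,0,4.3],[0,0,0,0.3,0,0,4.3],[0,0,0,0.3,0,0,4.3],[0,0,0,0.3,0,0,4.3],[0,0,0,0,0,0,4.3],[0,0,0,0,0,0,4.3]]}}

```text
time_s: 10.2
ee_pos: [0.5167, -0.0875, 0.0379]
ee_rot: [0.103, 3.131, -0.001]
wrist_force: [3.9, 0.2, 6.3]
opening: 0.469
gripper_force: 3.5
```

{"api": "arm_command", "payload": {"commands": [[0,0,0,0,0,-0.2,4.3],[0,0,0,0,0,-0.2,4.3],[0,0,0,0,0,-0.2,4.3],[0,0,0,0,0,-0.2,4.3],[0,0,0,0,0,-0.2,4.3],[0,0,0,0,0,-0.5,4.3],[0,0,0,0,0,-2,4.3],[0,0,0,0,0,-4,4.3],[0,0,0,2,0,-5,4.3],[0,0,0,5,0,-3,4.3],[0,0,0,5,0,0,4.3],[0,0,0,0,0,0,4.3]]}}

```text
time_s: 11.7
ee_pos: [0.3897, -0.0789, 0.1918]
ee_rot: [-0.103, -3.139, -0.0]
wrist_force: [0.1, 0.6, -0.4]
opening: 0.47
gripper_force: 0.0
```

Run:
```python
from bench import readout, vision
import cv2,numpy as np
o=readout.get_obs();s=vision.grab_frame("side");t=vision.grab_frame("wrist")
print(o["time_s"],o["ee_pos"],o["wrist_force"])
a=cv2.resize(s["frame"][265:345,250:350],(450,360),interpolation=cv2.INTER_CUBIC)
b=cv2.resize(t["frame"][200:400,220:415],(350,360),interpolation=cv2.INTER_CUBIC)
cv2.imwrite("pics/s5.png",np.hstack([a,b]))
```

```text
11.7 [ 0.38965071 -0.07888344  0.1917879 ] [ 0.09866731  0.59438628 -0.43144918]
```

View pics/s5.png

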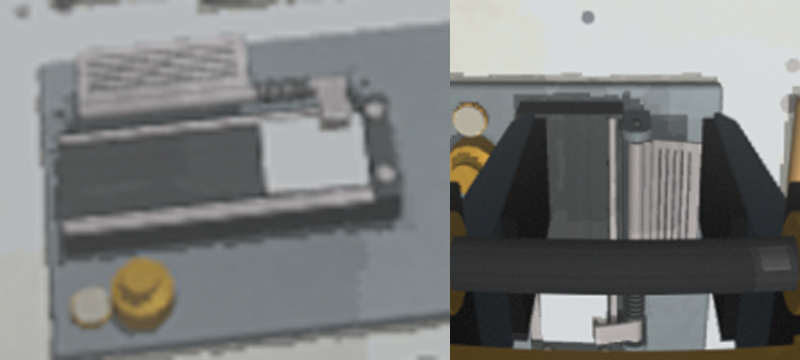

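The clip is down on the coupon, which looks flush with the stop at crop (368, 180). I'll check numerically that the coupon didn't shift when the finger was released.

Run:
```python
from bench import vision
import cv2,numpy as np,pickle
from h import *
s=vision.grab_frame("side");a=cv2.imread("pics/s4.png")[:,:420]
b=cv2.resize(s["frame"][270:330,285:355],(420,360),interpolation=cv2.INTER_CUBIC)
for r in(150,170,190):print(r,a[r,255:300:3].mean(1).astype(int),b[r,255:300:3].mean(1).astype(int))
ax=np.radians(-3.6);ex=np.array([np.cos(ax),np.sin(ax)]);O=np.array([.53,-.1175])
for e in(150,170,190):
    w=np.where(b[e].mean(1)>165)[0]
    X=[onz(s,(285+u/6-.4,270+e/6-.4),.04)[:2] for u in(w[0],w[-1])]
    print([round(1e3*(x-O)@ex,1) for x in X])
```

```text
150 [180 180 181 185 183 179 152 104  67  69  81  82  83  84  84] [185 184 185 189 187 183 157 112  76  77  87  88  88  88  88]
170 [180 179 179 182 181 180 168 147 118  93  77  76  81  83  84] [183 183 183 187 185 181 162 130 100  88  84  85  88  88  88]
190 [183 183 182 182 183 188 185 182 152  98  57  64  84  94 104] [184 184 184 184 185 189 187 184 155 101  62  69  90  99 109]
[np.float64(3.8), np.float64(51.4)]
[np.float64(3.2), np.float64(50.1)]
[np.float64(2.3), np.float64(51.1)]
```

```bash
python3 -c "
from bench import close_job
print(close_job())"
```

```text
the job is handed in; nothing more can be done
None
```

The coupon is home against the end stop with the clip down on it. The jaw was held up throughout the push, the robot is clear of everything, and the job was handed in at about 12 s.

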